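# Clear the front of the card box and flip its lid open

### The job

Using only fingertips or the outside of the fingers, gently push the black paper-clip cup sideways along the desk, to either side, until no part of it stands in front of the green-lidded card box; slide it upright, without pinching it or picking it up. Then push the green lid up by its front lip and over past its balance point, so that it lies back fully open by itself. Keep the blue lid shut and leave everything else on the desk where it stands.

Things in the scene. Friction and masses are not known exactly. Their poses are not given: they have to be found in the camera images.
- green_box: card file box with the green lid, grey plastic, fixed to the desk: 95 (x) by 140 (y) by 90 mm high. Origin at the centre of its underside on the desk; its own x axis points from its front (lip side, towards the robot) to its hinge, y along the hinge, z up. It stands turned by up to 0.35 rad. In front of it, in its own frame, means x below -70 mm.
- green_lid (a joint): angle of the green lid in rad: 0 shut, grows as the front edge rises; balance point at about 1.51, above which gravity carries it on to its stop at 2.0 (fully open, leaning back). Below that it falls shut. Plain free hinge, lid about 0.16 kg; lifting it at the lip takes about 1 N.
- green_hinge (a point): hinge line of the green lid at mid-width, level with the lid's underside: 47.5 mm behind the box's centre, 91 mm above the desk. The lid is a flat plate 117 mm long from hinge to lip, 140 mm wide (y) and 6 mm thick. It stands out 22 mm over the front wall of the box: this full-width overhang is the lip, free underneath.
- green_lip (a point): middle of the front edge of the green lid, half-way through its thickness; 117 mm from the hinge, moves with the lid. Underside of the lip 91 mm above the desk when shut.
- cup_center (a point): centre (half-way up) of the loose black paper-clip cup: round, 64 mm across at the rim and 60 mm at the foot, 55 mm high, about 0.15 kg, open top. At the start it stands in front of the green box, its centre about 70 mm ahead of the lip, up to 30 mm off to a side.
- blue_box: a second card box, the same in size and make, with a blue lid, beside the green one; origin and axes as for the green box. Its lid stays shut.
- blue_lid (a joint): angle of the blue lid in rad, 0 shut; must stay shut.
- sanitiser: loose clear bottle with blue cap, 50 mm across, 140 mm high, stands between the two boxes; origin at the centre of its underside. Leave alone.
- stapler: loose black stapler, 150 by 40 by 48 mm high, on the right side; origin at the centre of its underside. Leave alone.
- pen_mug: loose white mug of pens, 80 mm across, 95 mm high (pens to 155 mm), on the right; origin at the centre of its underside. Leave alone.
- tape: loose grey tape dispenser, 150 by 55 by 102 mm high, on the left; origin at the centre of its underside. Leave alone.

How it is judged:
By the outcome, as a careful person would: the job done as asked, in the order asked, and still so for the second after the job is handed in, with the robot touching nothing.
It also fails if it takes over 59 s, if anything falls off the work surface, if the arm or the gripper's body presses on something with over 40 N, if the wrist force passes 120 N, or if a joint passes its speed limit or range.

### The arm

A 6-joint arm with a two-finger parallel gripper is mounted at the origin on the work surface. World frame = base frame: x ahead of the robot, y to its left, z up, the work surface at z = 0. Lengths are in mm, angles in rad, forces in N, time in s.
With the tool pointing down it reaches from about 400 to 925 mm from the base axis. Payload 12.5 kg.
Tool frame: the origin (TCP) lies midway between the tips of the shut fingers; the grasp point (between the pads) lies 19 mm behind it; z points along the fingers, y is the line along which they close (so a half turn about z gives the same grasp; the last joint's range is limited). The gripper opens to 95 mm and grips with 3 to 60 N. Pads are 20 mm wide; open, the fingers measure 119 mm over their backs; the gripper's body (75 mm by 180 mm) begins 59 mm behind the grasp point.
Start: joints at [1.078, 0.491, 1.559, -0, 1.092, -0.106], TCP at [235.752, 578.85, 214.661] pointing down, gripper open.
Joint ranges: [-3.1, 3.1], [-0.84, 2.19], [0.05, 2.79], [-1.13, 4.28], [0.06, 2.93], [-2.69, 2.69]. Speed limits (rad/s): [2.22, 2.22, 2.79, 3.14, 3.14, 3.14].

### API

Orientations are given as [roll, pitch, yaw] about the fixed x, y, z axes, in that order (R = Rz(yaw) Ry(pitch) Rx(roll)).
In Python, from cell import state, read_camera, camera_info, env gives the robot as it stands.
- The arm moves only by the tool move_arm, never from a script. Its argument "commands" is a list of rows, each a list of 3 entries, a list of its own where there are three numbers: the shift along the world's x, y, z in cm, then the turn, a rotation vector about the world's x, y, z in degrees, then the opening, from 0 (shut) to 1 (fully open). A call has 1 to 10 rows; each row shifts and turns the commanded pose from where the row before left it; what a row does not reach is not made up. A row lasts 1/10 s, in which the tool goes at most 50 mm and 8.59 degrees, less where a joint would pass 70% of its speed; a pose out of reach is approached as far as the arm can. A call with a gripper value outside its range is refused whole. The fingers move at their own pace and stop on an object; the grip force is fixed at half the most. Time passes only in rows, so rows that do not move let the fingers close. It gives the time, the measured TCP pose, the force, the opening and the grip force at its end, in the units of the state.
- state(): the state, without advancing time (a new reading comes with each control period).
- read_camera(name): name is "scene" or "top"; returns the picture (384x512x3 uint8, blue, green, red); there is no depth.
- camera_info(name): a dict with "K" (3x3 intrinsics, pixels), "cam_to_world" (4x4, takes a point from camera to world coordinates). Camera axes: x right, y down, z forward; pixel columns grow to the right and rows downward; lengths in mm; the calibration is good to about 2 mm. A picture is of the moment at which its call begins. camera_info takes no time and is no camera call.
- env.job_done(): hands the job in; it is judged then, once.
The state is a dict: "t": time; "joints": joint angles; "qvel": joint speeds; "tau": joint torques, N m; "eef_pos": TCP position; "tcp_rot": TCP orientation; "ft_force": force on the tool from outside, world axes, zero at the start; "moment": the same for the moment, N m; "opening": opening from 0.0 (shut) to 1.0 (fully open); "grip_force": force on a finger pad.
Only numpy, scipy, OpenCV 4.12 (cv2) and the standard library are available. Lean on these libraries where they do the work, as an engineer would, in place of code of your own. Each camera call takes 0.05 s, during which the arm holds its last target. There are 200 camera calls.

## Working session

There is one attempt and no reset: what is moved stays moved. The work goes in short steps, Python scripts to look and compute and a tool call to move; the robot and the scene stay as the last step left them, time stands still between calls to the robot, and variables do not carry over. Pictures are saved under pics/ and viewed, at most 10 in all, crops included, and the job is handed in when it is done.

Besides the shell and the picture viewer there is one more tool, called after "Request:" by a JSON object that holds its "op" and its "data". move_arm: Moves the arm, as the interface text tells. Its arguments: {"type":"object","properties":{"commands":{"type":"array"}},"required":["commands"]}

```bash
mkdir -p pics
python3 - <<'E'
from cell import state, read_camera, camera_info
import cv2,numpy as np
for n in("scene","top"):
    im=read_camera(n); cv2.imwrite(f"pics/{n}0.png",im)
    c=camera_info(n); print(np.round(c["K"],1).tolist(),np.round(c["cam_to_world"],3).tolist())
s=state();print(s["t"],s["eef_pos"],s["tcp_rot"],s["ft_force"],s["opening"])
a=np.hstack([cv2.imread("pics/top0.png")]);
E
```

```text
[[472.6, 0.0, 259.3], [0.0, 472.6, 190.6], [0.0, 0.0, 1.0]] [[0.828, 0.308, -0.469, 1311.866], [0.561, -0.455, 0.692, -1142.737], [-0.0, -0.836, -0.549, 995.925], [0.0, 0.0, 0.0, 1.0]]
[[486.6, 0.0, 256.1], [0.0, 486.6, 192.8], [0.0, 0.0, 1.0]] [[0.028, -0.981, 0.191, 210.882], [-1.0, -0.026, 0.015, -23.685], [-0.01, -0.191, -0.981, 1859.823], [0.0, 0.0, 0.0, 1.0]]
0.1 [235.64344394 578.64359504 214.11528361] [-3.14060132e+00 -8.30465892e-05  2.75483947e+00] [ 0.06667805 -0.40709297 -0.82885959] 1.000404976055533
```

View pics/top0.png

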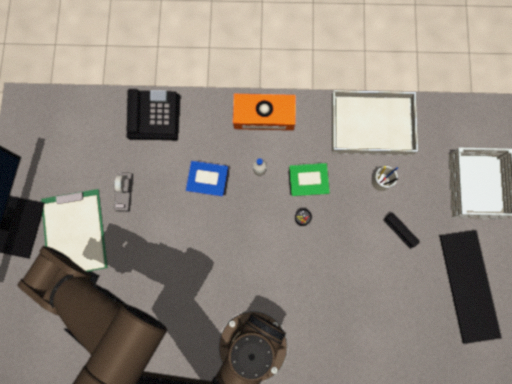

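View pics/scene0.png

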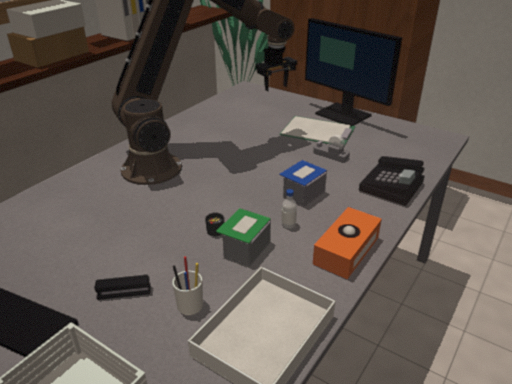

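The top view shows the green lid at (310,180), the cup at (303,217), the sanitiser at (260,166) and the blue lid at (207,178). The stapler is at (401,230), the mug at (386,177) and the tape at (122,190). The arm is at the lower left. In the scene view the green lid is at (245,226) and the cup at (215,223).

```bash
cat > h.py <<'E'
from cell import state, read_camera, camera_info
import cv2,numpy as np
def ray(n,px,z):
    c=camera_info(n);T=np.array(c["cam_to_world"]);px=np.atleast_2d(np.array(px,float))
    d=np.c_[px,np.ones(len(px))]@np.linalg.inv(c["K"]).T@T[:3,:3].T;o=T[:3,3]
    return (o+d*((z-o[2])/d[:,2])[:,None])[:,:2]
def blob(im,lo,hi,roi):
    h=cv2.cvtColor(im,cv2.COLOR_BGR2HSV);m=cv2.inRange(h,lo,hi);k=np.zeros_like(m);x0,y0,x1,y1=roi;k[y0:y1,x0:x1]=255
    cs,_=cv2.findContours(m&k,0,cv2.CHAIN_APPROX_NONE)
    return cv2.convexHull(max(cs,key=cv2.contourArea))[:,0]
def rect(p): 
    r=cv2.minAreaRect(np.float32(p));return r,cv2.boxPoints(r).round(1)
E
python3 - <<'E'
from h import *
t=cv2.imread("pics/top0.png");s=cv2.imread("pics/scene0.png")
for nm,im,n,lo,hi,roi in [("green","t","top",(40,120,60),(80,255,255),(270,140,345,215)),("green","s","scene",(40,120,60),(80,255,255),(200,195,290,270)),
 ("blue","t","top",(100,120,60),(125,255,255),(175,150,240,210)),("cup","t","top",(0,0,0),(180,255,55),(285,200,325,235)),("cup","s","scene",(0,0,0),(180,255,50),(195,205,228,240))]:
    b=blob(t if im=="t" else s,lo,hi,roi); z=52 if nm=="cup" else 97
    r,c=rect(ray(n,b,z)); print(nm,n,np.round(r[0],1),np.round(r[1],1),round(r[2],1),c.tolist(), cv2.boundingRect(b))
for nm,px,z in [("stap",(401,230),48),("mug",(386,178),95),("san",(260,164),130),("tape",(122,190),80)]: print(nm,ray("top",px,z).round(0))
cv2.imwrite("pics/z.png",np.hstack([cv2.resize(t[140:260,240:390],None,fx=2.6,fy=2.6,interpolation=2),cv2.resize(s[170:290,180:330],None,fx=2.6,fy=2.6,interpolation=2)]))
E
```

```text
green top [ 610.9 -190.2] [113.3 139.5] 5.4 [[547.9000244140625, -126.0999984741211], [561.0999755859375, -265.0], [673.7999877929688, -254.39999389648438], [660.7000122070312, -115.4000015258789]] (290, 164, 39, 32)
green scene [ 609.4 -199.8] [116.2 137.7] 5.0 [[545.5, -136.3000030517578], [557.5999755859375, -273.5], [673.2999877929688, -263.29998779296875], [661.2000122070312, -126.0999984741211]] (216, 209, 54, 34)
blue top [605.9 187.4] [141.8 116.1] 83.0 [[539.7000122070312, 124.0999984741211], [654.9000244140625, 110.0], [672.0999755859375, 250.8000030517578], [556.9000244140625, 264.8999938964844]] (186, 161, 42, 35)
cup top [ 451.8 -163.5] [36.6  9.6] 67.3 [[440.29998779296875, -178.5], [449.20001220703125, -182.1999969482422], [463.29998779296875, -148.39999389648438], [454.5, -144.6999969482422]] (296, 220, 10, 6)
cup scene [ 496.5 -202.2] [ 56.6 124.9] 39.5 [[434.8999938964844, -172.0], [514.4000244140625, -268.3999938964844], [558.0999755859375, -232.39999389648438], [478.6000061035156, -136.0]] (206, 213, 18, 24)
stap [[ 437. -540.]]
mug [[ 623. -477.]]
san [[656.  -9.]]
tape [[555. 505.]]
```

View pics/z.png

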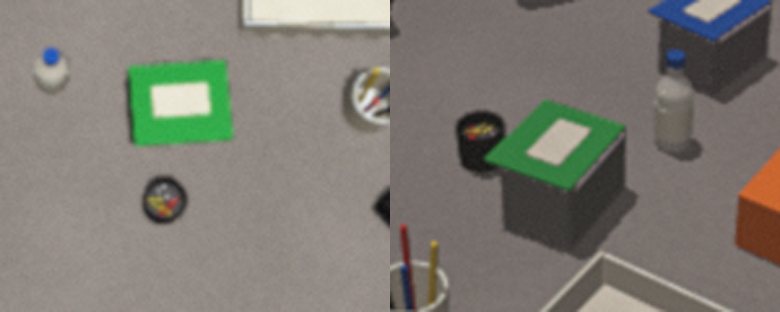

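The cup is on the left (+y) side of the box's mid-line, so I'll push it to +y. First I'll swing over at height while closing the fingers.

Request:
{"op": "move_arm", "data": {"commands": [[[3.5,-2.6,0],[0,0,4],0],[[3.5,-2.6,0],[0,0,4],0],[[3.5,-2.6,0],[0,0,4],0],[[3.5,-2.6,0],[0,0,4],0],[[3.5,-2.6,0],[0,0,4],0],[[3.5,-2.6,0],[0,0,4],0],[[3.5,-2.6,0],[0,0,3.5],0],[[0,-4.5,0],[0,0,0],0],[[0,-4.5,0],[0,0,0],0],[[0,-4.5,0],[0,0,0],0]]}}

```text
t: 1.1
eef_pos: [480.5, 260.1, 214.2]
tcp_rot: [-3.141, -0.001, -3.048]
ft_force: [1.0, -1.3, 0.2]
opening: 0.216
grip_force: 0.0
```

Request:
{"op": "move_arm", "data": {"commands": [[[0,-4.5,0],[0,0,0],0],[[0,-4.5,0],[0,0,0],0],[[0,-4.5,0],[0,0,0],0],[[0,-4.5,0],[0,0,0],0],[[0,-4.5,0],[0,0,0],0],[[0,-4.5,0],[0,0,0],0],[[0,-4.5,0],[0,0,0],0],[[0,-4.5,0],[0,0,0],0],[[0,-4.5,0],[0,0,0],0],[[0,-4.5,0],[0,0,0],0]]}}

```text
t: 2.1
eef_pos: [480.3, -190.0, 214.6]
tcp_rot: [3.141, -0.0, -3.049]
ft_force: [-0.2, 0.3, -0.4]
opening: 0.003
grip_force: 0.0
```

Run:
```python
from h import *
print("cup",ray("top",(303.1,216.5),53),ray("scene",(214.5,217),53))
s=state();print({k:np.round(s[k],3).tolist() for k in("t","joints","eef_pos","tcp_rot","opening","ft_force")})
```

```text
cup [[ 477.09967644 -174.75432953]] [[ 472.53192007 -172.97127795]]
{'t': 2.1, 'joints': [-0.505, 0.338, 1.821, 0.0, 0.983, -2.169], 'eef_pos': [480.331, -189.994, 214.585], 'tcp_rot': [3.141, -0.0, -3.049], 'opening': 0.003, 'ft_force': [-0.195, 0.318, -0.423]}
```

Request:
{"op": "move_arm", "data": {"commands": [[[0,-3,0],[5,0,0],0],[[0,-3,0],[5,0,0],0],[[0,0,-4.5],[0,0,0],0],[[0,0,-4.5],[0,0,0],0],[[0,0,-4.5],[0,0,0],0],[[0,0,-4],[0,0,0],0],[[0,0,-2.5],[0,0,0],0],[[0,0,0],[0,0,0],0]]}}

```text
t: 2.9
eef_pos: [479.3, -247.1, 11.7]
tcp_rot: [2.964, 0.012, -3.05]
ft_force: [-0.4, -0.4, 0.4]
opening: 0.003
grip_force: 0.0
```

Run:
```python
from h import *
t=read_camera("top");s=read_camera("scene")
cv2.imwrite("pics/z2.png",np.hstack([cv2.resize(t[160:260,240:390],None,fx=2.6,fy=2.6),cv2.resize(s[160:260,180:330],None,fx=2.6,fy=2.6)]))
```

```text
(no output)
```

View pics/z2.png

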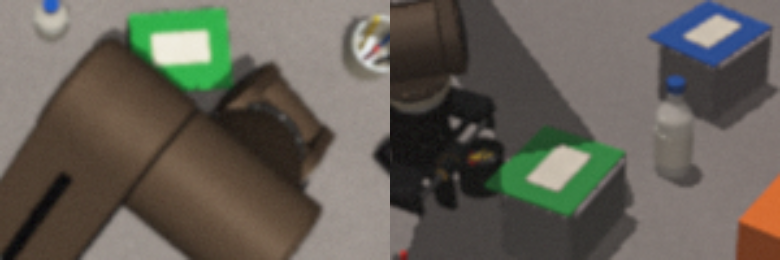

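The cup is still in place and the fingers stand to its right (−y side). Pushing it now.

Request:
{"op": "move_arm", "data": {"commands": [[[0,1,0.2],[0,0,0],0],[[-0.1,1,0],[0,0,0],0],[[-0.1,0.7,0],[0,0,0],0],[[-0.1,0.6,0],[0,0,0],0],[[-0.1,0.6,0],[0,0,0],0],[[-0.1,0.8,0],[0,0,0],0],[[-0.1,0.8,0],[0,0,0],0],[[-0.1,0.8,0],[0,0,0],0],[[-0.1,0.8,0],[0,0,0],0],[[-0.1,0.8,0],[0,0,0],0]]}}

```text
t: 4.0
eef_pos: [471.7, -168.5, 16.6]
tcp_rot: [2.968, 0.016, -3.05]
ft_force: [1.7, -1.6, 1.1]
opening: 0.0
grip_force: 1.0
```

Run:
```python
from h import *
s=read_camera("scene")
cv2.imwrite("pics/z3.png",cv2.resize(s[150:270,150:330],None,fx=3,fy=3))
```

```text
(no output)
```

View pics/z3.png

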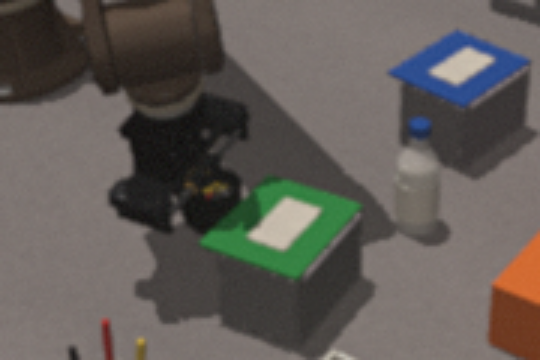

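The cup is upright and moving with the finger at about 1.6 N. I'll continue the push.

Request:
{"op": "move_arm", "data": {"commands": [[[-0.1,0.8,0],[0,0,0],0],[[-0.1,0.8,0],[0,0,0],0],[[-0.1,0.8,0],[0,0,0],0],[[-0.1,0.8,0],[0,0,0],0],[[-0.1,0.8,0],[0,0,0],0],[[0,0.7,0],[0,0,0],0],[[0,0.5,0],[0,0,0],0],[[0,-1,0],[0,0,0],0],[[0,-3,0],[0,0,0],0]]}}

```text
t: 4.95
eef_pos: [466.6, -156.4, 16.7]
tcp_rot: [2.967, 0.015, -3.047]
ft_force: [0.2, -0.3, -0.6]
opening: 0.005
grip_force: 0.0
```

Request:
{"op": "move_arm", "data": {"commands": [[[0,-4,2],[0,0,0],0],[[0,-4,3],[-5,0,0],0],[[0,0,4.5],[-5,0,0],0],[[0,0,4.5],[0,0,0],0],[[0,0,4.5],[0,0,0],0],[[0,-4,2.5],[0,0,0],0],[[0,-4.5,2],[0,0,0],0],[[0,-4.5,2],[0,0,0],0]]}}

```text
t: 5.75
eef_pos: [466.2, -369.2, 268.4]
tcp_rot: [-3.141, 0.001, -3.048]
ft_force: [0.8, 0.3, 0.3]
opening: 0.004
grip_force: 0.0
```

Run:
```python
from h import *
t=read_camera("top");s=read_camera("scene")
cv2.imwrite("pics/t4.png",t);cv2.imwrite("pics/s4.png",s)
cv2.imwrite("pics/z4.png",np.hstack([cv2.resize(t[150:260,240:390],None,fx=2.6,fy=2.6),cv2.resize(s[150:260,180:330],None,fx=2.6,fy=2.6)]))
s=state();print({k:np.round(s[k],3).tolist() for k in("t","joints","eef_pos","tcp_rot","opening","ft_force")})
```

```text
{'t': 5.85, 'joints': [-0.784, 0.4, 1.561, -0.001, 1.175, -2.444], 'eef_pos': [466.431, -372.791, 268.936], 'tcp_rot': [-3.137, 0.002, -3.052], 'opening': 0.004, 'ft_force': [-0.962, 1.041, -0.747]}
```

View pics/z4.png

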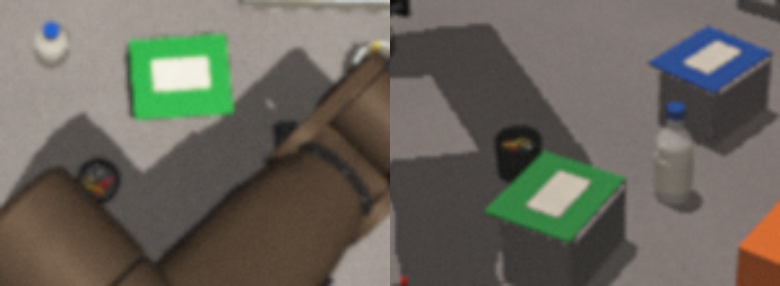

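The cup stands upright to the left of the box: top crop (99,180), which is top pixel (278,219). Next I'll check its position numerically and unwind the last joint.

Request:
{"op": "move_arm", "data": {"commands": [[[0,0,2],[0,0,-8.5],0],[[0,0,2],[0,0,-8.5],0],[[0,0,2],[0,0,-8.5],0],[[0,0,0],[0,0,-8.5],0],[[0,0,0],[0,0,-8.5],0],[[0,0,0],[0,0,-8.5],0],[[0,0,0],[0,0,-8.5],0],[[0,0,0],[0,0,-8.5],0],[[0,0,0],[0,0,-8.5],0],[[0,0,0],[0,0,-8.5],0]]}}

```text
t: 6.85
eef_pos: [466.3, -367.2, 326.3]
tcp_rot: [-3.141, -0.001, 1.745]
ft_force: [0.7, -0.6, -1.0]
opening: 0.004
grip_force: 0.0
```

Request:
{"op": "move_arm", "data": {"commands": [[[0,0,0],[8,0,0],0],[[0,0,0],[8,0,0],0],[[0,0,0],[8,0,0],0],[[0,0,0],[8,0,0],0],[[0,0,0],[8,0,0],0]]}}

```text
t: 7.35
eef_pos: [466.3, -367.7, 326.9]
tcp_rot: [2.99, -0.69, 1.806]
ft_force: [1.1, -0.3, -0.1]
opening: 0.007
grip_force: 0.0
```

Run:
```python
from h import *
c=(ray("top",(278.1,219.2),53)+ray("scene",(229.2,203.8),53))/2;print("cup",ray("top",(278.1,219.2),53),ray("scene",(229.2,203.8),53))
b=blob(cv2.imread("pics/t4.png"),(40,120,60),(80,255,255),(270,140,345,215));r,k=rect(ray("top",b,97));print(r)
print("in box frame",(c-[621,-193])@np.array([[.996,-.094],[.094,.996]]))
s=state();print({k:np.round(s[k],3).tolist() for k in("t","joints","eef_pos","tcp_rot","opening","ft_force")})
```

```text
cup [[464.38361724 -81.41746329]] [[466.5646505  -83.79260227]]
((611.0261840820312, -191.1024932861328), (113.34614562988281, 141.26210021972656), 5.158093452453613)
in box frame [[-144.52663574  124.57281877]]
{'t': 7.35, 'joints': [-0.954, 0.592, 1.243, 0.405, 1.885, -1.124], 'eef_pos': [466.328, -367.691, 326.899], 'tcp_rot': [2.99, -0.69, 1.806], 'opening': 0.007, 'ft_force': [1.104, -0.348, -0.07]}
```

Request:
{"op": "move_arm", "data": {"commands": [[[0,0,0],[4.9,-4.9,-4],0],[[0,0,0],[4.9,-4.9,-4],0],[[0,0,0],[4.9,-4.9,-4],0],[[0,0,0],[4.9,-4.9,-4],0],[[0,0,0],[4.9,-4.9,-4],0],[[0,0,0],[4.9,-4.9,-4],0],[[0,0,0],[4.9,-4.9,-4],0],[[0,0,0],[4.9,-4.9,-4],0]]}}

```text
t: 8.15
eef_pos: [466.1, -367.9, 326.6]
tcp_rot: [1.523, -1.002, 2.391]
ft_force: [1.3, -0.4, -0.3]
opening: 0.004
grip_force: 0.0
```

```bash
cat >> h.py <<'E'
from scipy.spatial.transform import Rotation as Ro
def show():
    s=state();R=Ro.from_euler("xyz",s["tcp_rot"])
    print({k:np.round(s[k],3).tolist() for k in("t","joints","eef_pos","ft_force")});print(R.as_matrix().round(3).tolist());return R
E
python3 - <<'E'
from h import *
R=show()
# desired: z=(.7,.7,0), tool y vertical or horizontal
for d in((.707,.707,0),(.9,.436,0)):
  z=np.array(d)/np.linalg.norm(d)
  for y in((0,0,1),(0,0,-1),np.cross((0,0,1),z),-np.cross((0,0,1),z)):
    M=np.c_[np.cross(y,z),y,z];print(d,np.round(y,2),np.degrees((Ro.from_matrix(M)*R.inv()).as_rotvec()).round(1))
E
```

```text
{'t': 8.15, 'joints': [-1.223, 0.686, 1.71, 1.261, 1.879, -1.437], 'eef_pos': [466.132, -367.898, 326.604], 'ft_force': [1.29, -0.397, -0.255]}
[[-0.394, 0.583, 0.71], [0.367, -0.608, 0.704], [0.842, 0.538, 0.026]]
(0.707, 0.707, 0) [0 0 1] [-41.6 -39.6  -0.5]
(0.707, 0.707, 0) [ 0  0 -1] [86.3 87.1  1.7]
(0.707, 0.707, 0) [-0.71  0.71  0.  ] [-104.9 -103.6   -1.8]
(0.707, 0.707, 0) [ 0.71 -0.71 -0.  ] [22.1 24.   0.7]
(0.9, 0.436, 0) [0 0 1] [-47.9 -32.2 -18. ]
(0.9, 0.436, 0) [ 0  0 -1] [99.8 71.7 -9.5]
(0.9, 0.436, 0) [-0.44  0.9   0.  ] [-121.   -85.    -8.9]
(0.9, 0.436, 0) [ 0.44 -0.9  -0.  ] [ 25.9  20.1 -18. ]
```

Request:
{"op": "move_arm", "data": {"commands": [[[0,1.5,0],[5.5,6,0.2],0],[[0,1.5,0],[5.5,6,0.2],0],[[0,1.5,0],[5.5,6,0.2],0],[[0,1.5,0],[5.5,6,0.2],0],[[0,1.5,0],[-4.2,4.2,0],0],[[0,1.5,0],[-4.2,4.2,0],0],[[0,1.5,0],[0,0,-5],0],[[0,1.5,0],[0,0,-5],0],[[0,0,0],[0,0,0],0]]}}

```text
t: 9.05
eef_pos: [465.8, -244.6, 326.9]
tcp_rot: [-3.129, -1.362, 0.605]
ft_force: [0.4, -1.2, 0.8]
opening: 0.005
grip_force: 0.0
```

```bash
python3 -c "
from h import *
show()"
```

```text
{'t': 9.05, 'joints': [-1.153, 0.426, 2.041, 1.285, 1.531, -0.908], 'eef_pos': [465.772, -244.643, 326.926], 'ft_force': [0.36, -1.163, 0.809]}
[[0.171, 0.579, 0.797], [0.118, -0.815, 0.567], [0.978, -0.003, -0.207]]
```

Request:
{"op": "move_arm", "data": {"commands": [[[0,0,-4],[0,0,0],0],[[0,0,-4],[0,0,0],0],[[0,0,-4],[0,0,0],0],[[0,0,-4],[0,0,0],0],[[0,0,-4],[0,0,0],0],[[0,0,-3],[0,0,0],0],[[0,0,-2.7],[0,0,0],0],[[0,0,0],[0,0,0],0]]}}

```text
t: 9.85
eef_pos: [466.5, -247.4, 66.8]
tcp_rot: [-3.118, -1.363, 0.597]
ft_force: [-0.3, -0.5, 0.2]
opening: 0.006
grip_force: 0.0
```

Run:
```python
from h import *
show()
t=read_camera("top");s=read_camera("scene")
cv2.imwrite("pics/z5.png",np.hstack([cv2.resize(t[140:270,230:380],None,fx=2.6,fy=2.6),cv2.resize(s[150:280,150:300],None,fx=2.6,fy=2.6)]))
```

```text
{'t': 9.85, 'joints': [-1.154, 0.954, 2.107, 1.351, 1.38, -1.485], 'eef_pos': [466.533, -247.383, 66.834], 'ft_force': [-0.284, -0.5, 0.166]}
[[0.171, 0.581, 0.796], [0.116, -0.814, 0.569], [0.978, -0.005, -0.207]]
```

View pics/z5.png

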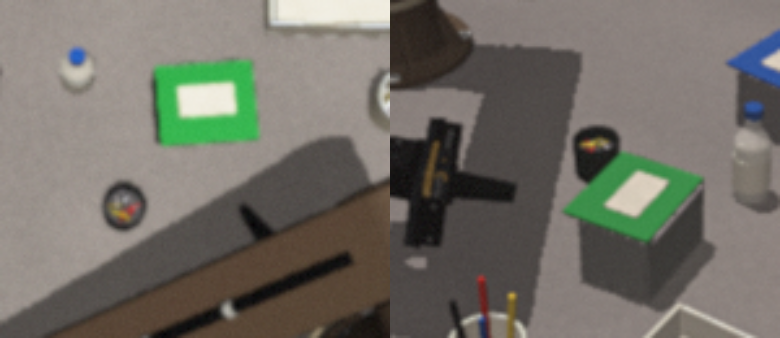

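The fingers are in front of the lip with the tip at crop (245,208), the cup is clear on the left, and nothing else has moved. Moving in under the lip and lifting.

Request:
{"op": "move_arm", "data": {"commands": [[[2.3,1.6,0],[0,0,0],0],[[2.3,1.6,0],[0,0,0],0],[[2.3,1.6,0],[0,0,0],0],[[2.3,1.5,0],[0,0,0],0],[[0,0,0],[0,0,0],0],[[0,0,0.7],[0,0,0],0],[[0,0,0.7],[0,0,0],0],[[0.1,0,0.9],[0,0,0],0],[[0.1,0,0.9],[0,0,0],0],[[0.2,0,0.9],[0,0,0],0]]}}

```text
t: 10.95
eef_pos: [562.6, -184.8, 111.7]
tcp_rot: [-3.139, -1.362, 0.616]
ft_force: [-0.3, -0.5, -0.7]
opening: 0.006
grip_force: 0.4
```

Run:
```python
from h import *
show()
s=read_camera("scene")
cv2.imwrite("pics/z6.png",cv2.resize(s[150:280,150:300],None,fx=3,fy=3))
```

```text
{'t': 10.95, 'joints': [-0.912, 0.859, 2.092, 1.57, 1.358, -1.376], 'eef_pos': [562.632, -184.777, 111.709], 'ft_force': [-0.257, -0.533, -0.739]}
[[0.169, 0.58, 0.797], [0.12, -0.815, 0.567], [0.978, -0.001, -0.207]]
```

View pics/z6.png

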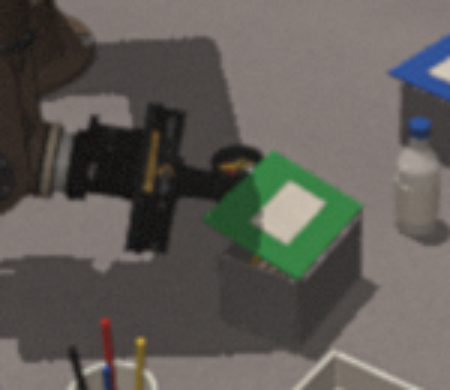

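The lid is rising, with its inside showing at (265,262). Continuing along the arc.

Request:
{"op": "move_arm", "data": {"commands": [[[0.3,0,1.3],[0,0,0],0],[[0.5,0,1.2],[0,0,0],0],[[0.7,0.1,1.1],[0,0,0],0],[[0.7,0.1,1],[0,0,0],0],[[0.9,0.1,0.9],[0,0,0],0],[[0.9,0.1,0.9],[0,0,0],0],[[0.9,0.1,0.7],[0,0,0],0],[[1.1,0.1,0.6],[0,0,0],0],[[1.1,0.1,0.4],[0,0,0],0],[[1.1,0.1,0.3],[0,0,0],0]]}}

```text
t: 12.0
eef_pos: [645.6, -176.1, 195.0]
tcp_rot: [-3.137, -1.362, 0.616]
ft_force: [0.2, -0.4, 0.3]
opening: 0.002
grip_force: 0.1
```

Run:
```python
from h import *
show()
s=read_camera("scene")
cv2.imwrite("pics/z7.png",cv2.resize(s[120:280,150:330],None,fx=2.5,fy=2.5))
```

```text
{'t': 12.0, 'joints': [-0.778, 0.723, 1.944, 1.628, 1.306, -1.085], 'eef_pos': [645.639, -176.059, 194.953], 'ft_force': [0.249, -0.388, 0.274]}
[[0.169, 0.581, 0.796], [0.12, -0.814, 0.568], [0.978, -0.001, -0.207]]
```

View pics/z7.png

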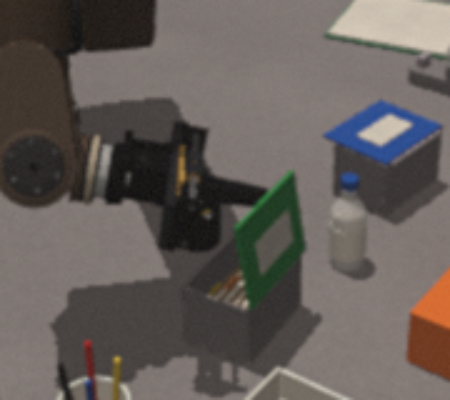

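The lid stands almost upright. Easing it over the balance point, then backing off.

Request:
{"op": "move_arm", "data": {"commands": [[[0.9,0.1,0.1],[0,0,0],0],[[0.9,0.1,0],[0,0,0],0],[[0.8,0.1,0],[0,0,0],0],[[0.8,0.1,0],[0,0,0],0],[[0.8,0.1,-0.2],[0,0,0],0],[[0.5,0,-0.2],[0,0,0],0],[[0,0,0],[0,0,0],0],[[-2,0,0.5],[0,0,0],0],[[-4,-1,1],[0,0,0],0],[[-4,-1,1],[0,0,0],0]]}}

```text
t: 13.05
eef_pos: [590.4, -190.6, 216.7]
tcp_rot: [-3.134, -1.362, 0.613]
ft_force: [0.3, -1.1, 0.1]
opening: 0.003
grip_force: 0.0
```

Request:
{"op": "move_arm", "data": {"commands": [[[-4,-1,1.5],[0,0,0],0],[[-4,-1,1.5],[0,0,0],0],[[-4,-1,1.5],[0,0,0],0],[[-3,-2,1],[0,0,0],0],[[0,0,0],[0,0,0],0],[[0,0,0],[0,0,0],0],[[0,0,0],[0,0,0],0],[[0,0,0],[0,0,0],0]]}}

```text
t: 13.85
eef_pos: [442.3, -240.3, 271.3]
tcp_rot: [-3.133, -1.362, 0.613]
ft_force: [0.2, -0.7, -0.2]
opening: 0.003
grip_force: 0.0
```

Run:
```python
from h import *
show()
t=read_camera("top");s=read_camera("scene")
cv2.imwrite("pics/z8.png",np.hstack([t[100:280,90:440],s[100:280,100:450]]))
```

```text
{'t': 13.85, 'joints': [-1.196, 0.514, 2.12, 1.255, 1.506, -1.077], 'eef_pos': [442.301, -240.302, 271.335], 'ft_force': [0.204, -0.7, -0.172]}
[[0.17, 0.582, 0.795], [0.119, -0.813, 0.57], [0.978, -0.002, -0.207]]
```

View pics/z8.png

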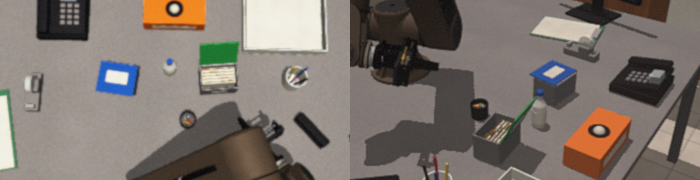

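The lid leans back fully open with the box interior visible. The cup is unchanged at top pixel (278,219), the blue lid is shut, and the other objects are where they were. The arm is clear of everything.

```bash
python3 -c "
from cell import env
print(env.job_done())"
```

```text
the job is handed in; nothing more can be done
None
```

I slid the cup upright to the left until it was about 20 mm clear of the green box's front, then pushed the green lid over to lie fully open; in the last pictures the blue lid was shut and nothing else had moved, and I handed the job in at about 14 s (no verdict was returned).

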